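Test the bench breaker and wind the supply timer

TASK

Bring the workshop bench's supply on for a full session. On the breaker box press the test button so that the breaker's lever drops, then lift the lever fully back up until it catches; after that wind the timer's brass wing key clockwise, part-turn by part-turn, until it is fully wound to its stop, and last turn the isolator handle above it a quarter turn clockwise to on. Leave everything else on the bench where it stands.

Things in the scene. Friction and masses are not known exactly. Their poses are not given: they have to be found in the camera images.
- breaker_box: Breaker box: grey sloping-front steel enclosure bolted to the bench, 200 mm deep (x), 170 wide (y), 50 high in front and 156 behind; origin at the centre of its underside, x away from its front. Its front panel slopes 28 degrees from level, facing the robot and upward, and carries a grey moulded breaker 170 x 90 mm with a black toggle lever and a test button.
- timer_box: Timer box: an enclosure of the same shape, size and slope (28 degrees, facing the robot and upward) and the same origin and axes. Its panel carries the clockwork timer (black round body 92 mm across, white dial, brass wing key) in the lower half and the isolator (square grey plate, black bar handle) in the upper half.
- test_button_face (a point): Centre of the outer face of the round black test button, 16 mm across, 9 mm proud of the breaker's lower half, in a steel collar. Axes: x up the panel's slope, y left along it, z straight out of the panel. Pressed along -z, 6 mm in all, 1.5 N rising to 5 N; the lever drops when it is about 2 to 3 mm in. The point moves with the button.
- lever_pivot (a point): Pivot of the black toggle lever, a fixed point 78 mm up the slope and 18 mm right of the button, 17 mm deeper; same axes. The lever is 24 mm wide (y), 10 thick, its end 45 mm from the pivot; the case beside it ends 14 mm out from the pivot. It swings in the x-z plane: up, it leans 28 degrees from z to +x; dropped, 28 degrees to -x.
- breaker_lever (a joint): Lever, rad: 0 = up on its catch, 0.98 = dropped. The catch locks it until the button is pressed; then a spring throws it down. Push it up the slope to lift it: 0.1 N m at first, up to 0.28 over the last 0.3 rad as it rides over the catch (11 N at 25 mm from the pivot). Hard stop at -0.12; let go, it settles to 0 on the catch; let go early, it drops again.
- key_grip (a point): Centre of the brass wing key, where it is pinched. Wings 46 mm long (x), 9 thick (y), 28 tall (z, 14 either side of this point), on a stem over a 40 mm black skirt whose top is 24 mm nearer the panel than this point (dial 31, panel 46). Axes turn with the key: x to the end with the white line on the skirt, z out of the panel along the key's axis.
- winding_key (a joint): Winding of the key, rad, clockwise facing the dial: 0 = run down, 5.24 (300 degrees) = full, hard stop; the heavy dial marks show both. Starts at 0.6 to 1.9. Winding takes 0.2 to 0.3 N m. Sprung: a ratchet clicks every 0.26 rad; let go, the key slips back to the last click passed (the final one is at 5.14) and stays; it cannot be turned back.
- isolator_grip (a point): Grip point of the isolator's black bar handle, 102 mm up the slope from the key's axis. Bar 46 mm long (x), 12 thick (y), its top 12 mm out from this point; below it a 42 mm disc (face 19 mm nearer the panel than this point) on a 66 mm square plate (24 mm; panel 34 mm). Axes turn with the handle: x to its end with the white line, z out of the panel.
- isolator_handle (a joint): Isolator handle, rad: 0 = off, bar across the panel (as it begins); 1.57 = on, bar up and down the slope, hard stop; clockwise facing the panel. Needs about 0.1 N m and stays where it is left.
- screw_jar_mid (a point): Bystander, to be left alone: glass jar of screws with a steel lid, 56 mm across and 75 mm tall, standing between the two boxes.
- screwdriver_mid (a point): Bystander, to be left alone: wood-handled screwdriver, 200 mm long, lying on the robot's left, nearer than the boxes (point on its shaft, on its underside).
- hammer_mid (a point): Bystander, to be left alone: wood-handled hammer, 280 mm long, lying on the robot's right (point at mid-length, on its underside).
- tape_measure_mid (a point): Bystander, to be left alone: yellow tape measure 68 x 38 x 62 mm, standing between the two boxes (centre).
- glue_bottle_mid (a point): Bystander, to be left alone: white glue bottle 60 mm across, 170 mm tall, on the left (centre).
- try_square_mid (a point): Bystander, to be left alone: try square lying flat on the left: dark wooden stock 120 x 28 x 16 mm (point at its centre) and a steel blade 160 mm long.
- pencil_tin_mid (a point): Bystander, to be left alone: open metal tin 72 mm across, 95 mm tall, on the right (centre).
- oak_offcut_mid (a point): Bystander, to be left alone: wooden offcut 90 x 60 x 40 mm on the right (centre).

How it is judged:
By the outcome, as a careful person would: the job done as asked, in the order asked, and still so for the second after the job is handed in, with the robot touching nothing.
It also fails if it takes over 72 s, if anything falls off the work surface, if the arm or the gripper's body presses on something with over 40 N, if the wrist force passes 120 N, or if a joint passes its speed limit or range.

ROBOT

A 6-joint arm with a two-finger parallel gripper is mounted at the origin on the work surface. World frame = base frame: x ahead of the robot, y to its left, z up, the work surface at z = 0. Lengths are in m, angles in rad, forces in N, time in s.
With the tool pointing down it reaches from about 0.3 to 0.875 m from the base axis. Payload 4.2 kg.
Tool frame: the origin (TCP) lies on the centre line of the jaws, within the pads' length; the fingertips stand 19 mm ahead of it and the grasp point (between the pads) is the TCP; z points along the fingers, y is the line along which they close (so a half turn about z gives the same grasp; the last joint's range is limited). The gripper opens to 85 mm and grips with 20 to 120 N. Pads are 22 mm wide; open, the fingers measure 114 mm over their backs; the gripper's body (76 mm by 85 mm) begins 54 mm behind the grasp point. The pads swing forward as they close: fully open they stand 13 mm farther back than shut.
Start: joints at [1.19, 0.32, 1.565, -0, 1.257, -0.02], TCP at [0.203, 0.538, 0.25] pointing down, gripper open.
Joint ranges: [-3.11, 3.11], [-0.84, 2.01], [0.21, 2.61], [-1.34, 4.49], [0.05, 2.63], [-2.56, 2.56]. Speed limits (rad/s): [2.57, 2.57, 3.14, 3.14, 3.14, 3.14].

INTERFACE

Orientations are given as [roll, pitch, yaw] about the fixed x, y, z axes, in that order (R = Rz(yaw) Ry(pitch) Rx(roll)).
In Python, from station import get_state, read_camera, close_job gives the robot as it stands. The module is installed in compiled form; this text tells all that it offers.
- The arm moves only by the shell command python3 -m handwheel 'ROWS'. ROWS is JSON, a list of rows, each a list of 5 numbers: the shift along the tool's x, y, z scaled (see below), then the turn about the tool's z scaled (see below), then the opening, from 0 (shut) to 1 (fully open). A call has exactly 5 rows; each row shifts and turns the commanded pose from where the row before left it, along the tool's axes as they then stand; what a row does not reach is not made up. The controller multiplies each number of a shift by 40 mm and each number of a turn by 6 degrees. A row lasts 1/12 s, in which the tool goes at most 41.7 mm and 7.16 degrees, less where a joint would pass 70% of its speed; a pose out of reach is approached as far as the arm can. A call with a number of a shift or a turn outside -1 to 1 is refused whole. A call with a gripper value outside its range is refused whole. The fingers move at their own pace and stop on an object; the grip force is fixed at half the most. Time passes only in rows, so rows that do not move let the fingers close, or fill a call up. It gives the time, the measured TCP pose, the force, the opening and the grip force at its end, in the units of the state.
- get_state(): the state, without advancing time (a new reading comes with each control period).
- read_camera(name): name is "side" or "top" or "wrist"; returns a dict with "color" (400x640x3 uint8, red, green, blue), "fx", "fy", "cx", "cy" (pixels), "k1" (the pictures are not rectified: a ray, as slopes to the right and down, at radius r is drawn at 1 + k1 r^2 times it, then the intrinsics apply), "origin" and "attitude" of the camera in the world; the wrist camera has in their place "T_tool_cam" (4x4, takes a point from camera to tool coordinates, whose origin is the TCP and whose axes are the flange's). Camera axes: x right, y down, z forward; pixel columns grow to the right and rows downward; lengths in m; the calibration is good to about 2 mm. A picture is of the moment at which its call begins: read the wrist's pose just before it. There is no depth.
- close_job(): hands the job in; it is judged then, once.
The state is a dict: "time_s": time; "joint_pos": joint angles; "dq": joint speeds; "tau": joint torques, N m; "position": TCP position; "eef_rot": TCP orientation; "force": force on the tool from outside, world axes, zero at the start; "wrist_torque": the same for the moment, N m; "finger_gap": finger opening in m; "grasp_force": force on a finger pad.
Only numpy, scipy, OpenCV 4.12 (cv2) and the standard library are available. Lean on these libraries where they do the work, as an engineer would, in place of code of your own. Each camera call takes 0.05 s, during which the arm holds its last target. There are 200 camera calls.

## Working session

There is one attempt and no reset: what is moved stays moved. The work goes in short steps, Python scripts to look and compute and a shell command to move; the robot and the scene stay as the last step left them, time stands still between calls to the robot, and variables do not carry over. Pictures are saved under pics/ and viewed, at most 10 in all, crops included, and the job is handed in when it is done.

```bash
mkdir -p pics
python3 - <<'E'
from station import *
import cv2
print(get_state())
for n in("side","top"):
    c=read_camera(n); cv2.imwrite(f"pics/{n}0.png",c["color"][:,:,::-1]); print(n,{k:v for k,v in c.items() if k!="color"})
c=read_camera("wrist");print(c["T_tool_cam"])
E
```

```text
{'time_s': 0.0, 'joint_pos': array([ 1.18999034e+00,  3.20312550e-01,  1.56569008e+00, -2.85000885e-05,
        1.25741021e+00, -1.99781803e-02]), 'dq': array([ 4.83013972e-05, -1.17417942e-03,  1.47344969e-03, -3.37127349e-04,
       -3.28658285e-03, -1.14875951e-03]), 'tau': array([ 6.73625836e-04, -4.15544271e+01, -2.34153593e+01,  9.24854390e-06,
        8.53937992e-03, -6.58787542e-06]), 'position': array([0.2028307 , 0.53755617, 0.24946609]), 'eef_rot': array([-3.13977230e+00, -9.27089951e-06,  2.78077365e+00]), 'force': array([ 0.37807504, -0.23521273, -0.14485114]), 'wrist_torque': array([0.04719456, 0.00610563, 0.0217469 ]), 'grasp_force': 0.0, 'finger_gap': 0.08570650927227517}
side {'fx': 514.7556547781764, 'fy': 514.7556547781764, 'cx': 315.14329851902124, 'cy': 198.76645029536311, 'k1': -0.13975823811671442, 'origin': array([ 0.04284665, -1.15220341,  1.33745198]), 'attitude': array([-2.34304788,  0.01412155, -0.4221798 ])}
top {'fx': 484.4009198969701, 'fy': 484.4009198969701, 'cx': 312.8713259125125, 'cy': 202.8161975415384, 'k1': 0.010319236461268217, 'origin': array([2.66627589e-01, 4.85663586e-05, 1.46364887e+00]), 'attitude': array([-2.94480494, -0.01560449, -1.57681096])}
[[ 1.05355559e-03 -9.58712755e-01 -2.84374303e-01  7.27068297e-02]
 [ 9.99999442e-01  1.03029036e-03  2.31393984e-04  8.71035714e-04]
 [ 7.11477379e-05 -2.84374388e-01  9.58713306e-01 -1.22261765e-01]
 [ 0.00000000e+00  0.00000000e+00  0.00000000e+00  1.00000000e+00]]
```

View pics/top0.png

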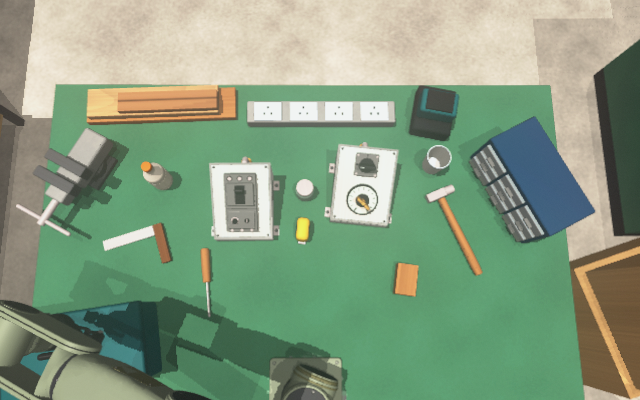

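View pics/side0.png

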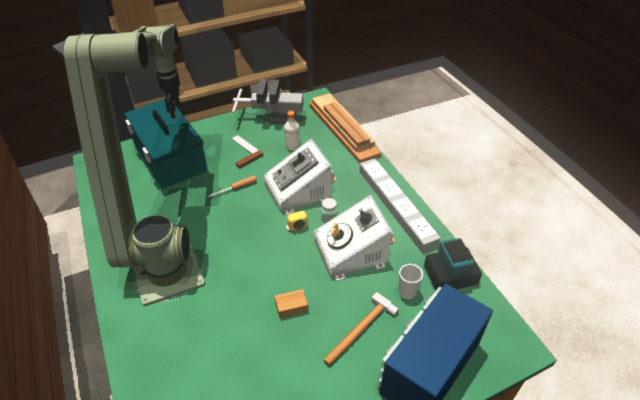

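```bash
cat > h.py <<'E'
import numpy as np, cv2, sys, json
from station import *
from scipy.spatial.transform import Rotation as R
from scipy.optimize import least_squares
def tool():
    s=get_state(); return R.from_euler('xyz',s["eef_rot"]).as_matrix(), s["position"]
def grab(name,fn=None):
    Rt,p=tool(); c=read_camera(name)
    if name=="wrist":
        T=c["T_tool_cam"]; Rc=Rt@T[:3,:3]; o=p+Rt@T[:3,3]
    else: Rc=R.from_euler('xyz',c["attitude"]).as_matrix(); o=c["origin"]
    v=dict(K=[c["fx"],c["fy"],c["cx"],c["cy"]],k1=c["k1"],R=Rc.tolist(),o=np.array(o).tolist())
    if fn: cv2.imwrite(f"pics/{fn}.png",c["color"][:,:,::-1]); json.dump(v,open(f"pics/{fn}.json","w"))
    return v
def load(fn): return json.load(open(f"pics/{fn}.json"))
def proj(v,P):
    q=(np.atleast_2d(P)-v["o"])@np.array(v["R"]); s=q[:,:2]/q[:,2:]
    s=s*(1+v["k1"]*(s**2).sum(1,keepdims=True)); return s*v["K"][:2]+v["K"][2:]
def ray(v,px):
    d=(np.array(px,float)-v["K"][2:])/v["K"][:2]; s=d.copy()
    for _ in range(20): s=d/(1+v["k1"]*(s@s))
    r=np.array(v["R"])@[*s,1]; return np.array(v["o"]),r/np.linalg.norm(r)
def onz(v,px,z):
    o,r=ray(v,px); return o+r*(z-o[2])/r[2]
def tri(obs): # [(view,px),...] -> point
    A=np.zeros((3,3));b=np.zeros(3)
    for v,px in obs:
        o,r=ray(v,px); M=np.eye(3)-np.outer(r,r); A+=M;b+=M@o
    return np.linalg.solve(A,b)
def rows(P,yaw=None): # displacement in tool axes (mm) and yaw turn
    Rt,p=tool(); print("pos",p.round(4),"tool mm",(1000*Rt.T@(np.array(P)-p)).round(1))
E
python3 - <<'E'
from h import *
v=grab("top","topA"); 
for n,px,z in(("brk",(241,201),.1),("tim",(364,185),.1),("key",(361,202),.13),("iso",(367,162),.18)): print(n,onz(v,px,z))
rows([.4,.27,.33]); rows([.4,-.1,.33])
E
```

```text
brk [0.54430056 0.18308065 0.1       ]
tim [ 0.59058673 -0.17130153  0.1       ]
key [ 0.53436458 -0.15777113  0.13      ]
iso [ 0.63659726 -0.17124862  0.18      ]
pos [0.2029 0.5378 0.2498] tool mm [-278.9 -181.   -80. ]
pos [0.2029 0.5378 0.2498] tool mm [-409.6 -527.2  -79.7]
```

```bash
A='[[-0.63,-0.36,-0.17,0,0],[-0.63,-0.36,-0.17,0,0],[-0.63,-0.36,-0.17,0,0],[-0.63,-0.36,-0.17,0,0],[-0.63,-0.36,-0.17,0,0]]'
python3 -m handwheel '[[-0.63,-0.36,-0.17,0,0],[-0.63,-0.36,-0.17,0,0],[-0.63,-0.36,-0.17,0,0],[-0.63,-0.36,-0.17,0,0],[-0.63,-0.36,-0.17,0,0]]'
python3 -m handwheel '[[-0.63,-0.36,-0.17,0,0],[-0.63,-0.36,-0.17,0,0],[-0.63,-0.36,-0.17,0,0],[-0.63,-0.36,-0.17,0,0],[-0.63,-0.36,-0.17,0,0]]'
python3 -m handwheel '[[-0.63,-0.36,-0.17,0,0],[-0.63,-0.36,-0.17,0,0],[-0.63,-0.36,-0.17,0,0],[-0.63,-0.36,-0.17,0,0],[-0.63,-0.36,-0.17,0,0]]'
python3 -m handwheel '[[0,0,0,-0.69,0],[0,0,0,-0.69,0],[0,0,0,-0.69,0],[0,0,0,-0.69,0],[0,0,0,-0.69,0]]'
python3 - <<'E'
from h import *
print(get_state()["joint_pos"].round(3))
v=grab("wrist","w1")
E
```

```text
time_s: 0.62
position: [0.296, 0.4249, 0.2844]
eef_rot: [-3.141, -0.0, 2.781]
force: [0.7, -0.7, 0.9]
finger_gap: 0.0252
grasp_force: 0.0
time_s: 1.03
position: [0.3885, 0.313, 0.3186]
eef_rot: [-3.142, -0.0, 2.781]
force: [0.9, 0.4, -0.0]
finger_gap: 0.0
grasp_force: 0.0
time_s: 1.45
position: [0.481, 0.2011, 0.3525]
eef_rot: [-3.142, -0.0, 2.781]
force: [0.5, -0.6, 0.2]
finger_gap: -0.0002
grasp_force: 0.0
time_s: 1.87
position: [0.4804, 0.2022, 0.3521]
eef_rot: [-3.141, -0.001, -3.138]
force: [-0.6, 0.2, 0.1]
finger_gap: 0.0001
grasp_force: 0.0
[ 0.376  0.186  1.494  0.     1.462 -1.198]
```

View pics/w1.png

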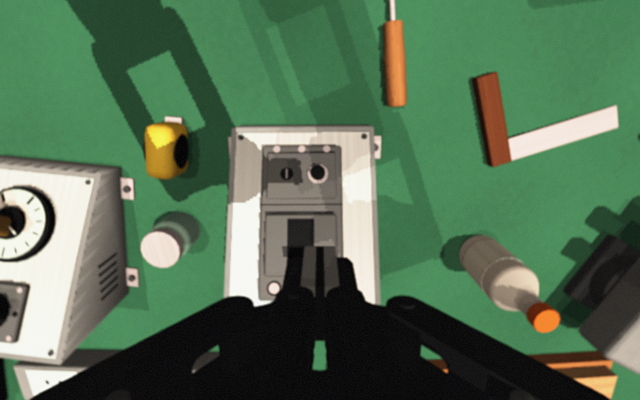

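```bash
python3 -m handwheel '[[0.15,-0.91,0,0,0],[0.15,-0.91,0,0,0],[0.15,-0.91,0,0,0],[0.15,-0.91,0,0,0],[0.15,-0.91,0,0,0]]'
python3 - <<'E'
from h import *
grab("wrist","w2")
E
python3 -m handwheel '[[0.1,-0.95,0,0,0],[0.1,-0.95,0,0,0],[0.1,-0.95,0,0,0],[0.1,-0.95,0,0,0],[0.1,-0.95,0,0,0]]'
python3 - <<'E'
from h import *
grab("wrist","w3")
a=cv2.imread("pics/w2.png");b=cv2.imread("pics/w3.png")
# crops: w2 doubled lower half on top, w3
cv2.imwrite("pics/w2c.png",cv2.resize(np.hstack([a[100:400,0:250],a[100:400,390:640]]),None,fx=1.6,fy=1.6,interpolation=cv2.INTER_CUBIC))
E
```

```text
time_s: 2.33
position: [0.4498, 0.0191, 0.3522]
eef_rot: [-3.142, 0.0, 3.141]
force: [0.6, 0.6, 0.0]
finger_gap: 0.0
grasp_force: 0.0
time_s: 2.8
position: [0.43, -0.171, 0.3524]
eef_rot: [3.141, 0.0, 3.141]
force: [0.7, 0.2, 0.0]
finger_gap: 0.0002
grasp_force: 0.0
```

View pics/w2c.png

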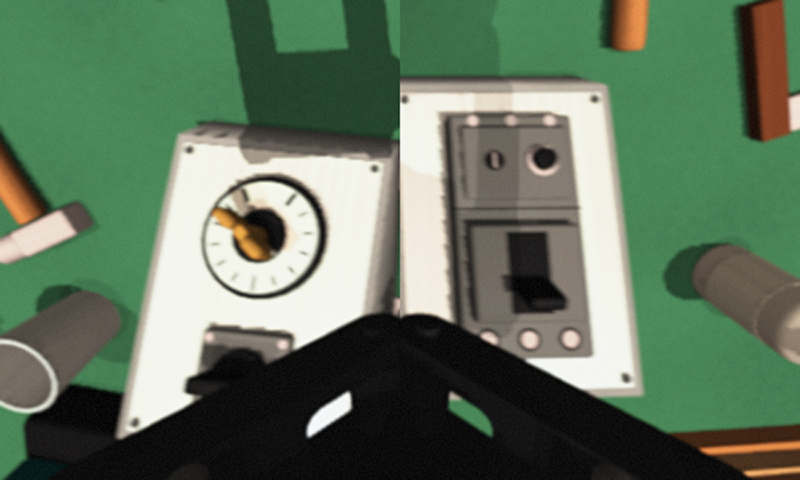

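View pics/w3.png

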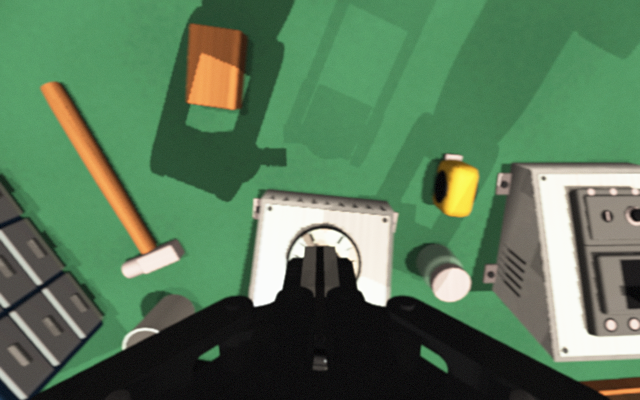

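```bash
cat >> h.py <<'E'
def box(p):
    x,y,yaw=p[:3]; a=np.radians(28)
    B=R.from_euler('z',yaw).as_matrix()
    P=B@np.array([[np.cos(a),0,-np.sin(a)],[0,1,0],[np.sin(a),0,np.cos(a)]]) # panel axes
    return P, np.array([x,y,.103])   # panel centre
def fit(obs,x0):
    def f(p):
        P,c=box(p); return np.concatenate([(proj(v,c+P@[sx*p[3],sy*p[4],0])-px).ravel() for v,px,sx,sy in obs])
    r=least_squares(f,[*x0,.1,.075],loss='soft_l1'); print("fit",r.x.round(4)); print("res",r.fun.round(1)); return r.x
def onplane(v,px,P,c,h):
    o,r=ray(v,px); n=P[:,2]; return o+r*(((c+n*h-o)@n)/(r@n))
E
python3 - <<'E'
from h import *
w1,w2,w3=map(load,("w1","w2","w3"))
b=fit([(w2,(392.5,161.3),-1,-1),(w2,(511.9,161.3),-1,1),(w2,(531.3,336.3),1,1),(w1,(240,136),-1,-1),(w1,(369,134),-1,1),(w3,(543,178),-1,-1),(w3,(565,350),1,-1)],[.54,.18,0])
t=fit([(w2,(118.1,193.8),-1,-1),(w2,(233.8,205),-1,1),(w2,(84.4,363.8),1,-1),(w3,(268,208),-1,-1),(w3,(387,216),-1,1)],[.59,-.17,0])
P,c=box(b); q=tri([(w1,(317,173)),(w2,(479.4,198.8)),(w3,(633,214))]); print("button",q, "panel coords",(P.T@(q-c)).round(4))
for v,px in((w1,(317,173)),(w2,(479.4,198.8))): print(onplane(v,px,P,c,.055))
q2=tri([(w1,(317,173)),(w2,(479.4,198.8))]);print((P.T@(q2-c)).round(4))
P,c=box(t)
for px,h in(((163.8,247.5),.015),((150,245.6),.046),((143.8,334),.046)):
    q=onplane(w2,px,P,c,h); print(h,q,(P.T@(q-c)).round(4))
for pxs in((222,215),(258,250)):
    q=onplane(w2,(pxs[0]/1.6,100+pxs[1]/1.6),P,c,.055);print("wing",(P.T@(q-c)).round(4))
json.dump([list(b),list(t)],open("boxes.json","w"))
E
```

```text
fit [0.5415 0.1826 0.006  0.1016 0.0736]
res [ 0.1  0.1  0.5 -0.1  0.6 -0.2 -0.3 -0.4 -5.   1.4  0.4 -0.4 -0.2  0.3]
fit [ 0.5882 -0.1684 -0.0945  0.1013  0.0744]
res [-1.  -0.6  1.1 -1.   0.2  0.   0.5  0.3 -1.3  2.8]
button [0.48763426 0.20092107 0.09522664] panel coords [-0.0511  0.0186  0.0184]
[0.48055178 0.20071911 0.13296555]
[0.47715723 0.18453104 0.13110863]
[-0.0501  0.0183  0.0205]
0.015 [ 0.54687475 -0.16321139  0.09783461] [-0.0392  0.0013  0.015 ]
0.046 [ 0.53233922 -0.16485631  0.12533255] [-0.0389 -0.0017  0.046 ]
0.046 [ 0.61379393 -0.1634622   0.16837981] [0.0527 0.0073 0.046 ]
wing [-0.0494 -0.0119  0.055 ]
wing [-0.0286  0.016   0.055 ]
```

```bash
python3 -m handwheel '[[-0.12,0.93,0,0,0],[-0.12,0.93,0,0,0],[-0.12,0.93,0,0,0],[-0.12,0.93,0,0,0],[-0.12,0.93,0,0,0]]' >/dev/null
python3 -m handwheel '[[-0.12,0.93,0,0,0],[-0.12,0.93,0,0,0],[-0.12,0.93,0,0,0],[-0.12,0.93,0,0,0],[-0.12,0.93,0,0,0]]'
python3 -m handwheel '[[0,0,0.9,0,0],[0,0,0.9,0,0],[0,0,0.9,0,0],[0,0,0.9,0,0],[0,0,0.9,0,0]]' >/dev/null
python3 -m handwheel '[[0,0,0.5,0,0],[0,0,0.3,0,0],[0,0,0,0,0],[0,0,0,0,0],[0,0,0,0,0]]'
python3 - <<'E'
from h import *
rows([.480,.2006,.117])
E
```

```text
time_s: 3.68
position: [0.478, 0.2048, 0.3523]
eef_rot: [-3.142, 0.0, 3.141]
force: [0.7, -0.4, -0.3]
finger_gap: 0.0003
grasp_force: 0.0
time_s: 4.52
position: [0.4791, 0.203, 0.1413]
eef_rot: [3.141, 0.002, -3.141]
force: [0.1, 0.1, 1.1]
finger_gap: 0.0002
grasp_force: 0.0
pos [0.4791 0.203  0.1413] tool mm [-0.9 -2.4 24.3]
```

```bash
python3 -m handwheel '[[0,-0.06,0.25,0,0],[0,0,0.2,0,0],[0,0,0.1,0,0],[0,0,0,0,0],[0,0,0,0,0]]'
python3 -m handwheel '[[-0.02,0,0.04,0,0],[-0.02,0,0.04,0,0],[-0.02,0,0.04,0,0],[0,0,0,0,0],[0,0,0,0,0]]'
python3 - <<'E'
from h import *
grab("wrist","w4")
a=cv2.imread("pics/w4.png");cv2.imwrite("pics/w4c.png",a[40:400,100:540])
E
```

```text
time_s: 4.93
position: [0.4791, 0.2002, 0.1203]
eef_rot: [3.141, 0.003, -3.141]
force: [-1.5, -1.2, 14.8]
finger_gap: -0.0001
grasp_force: 6.7
time_s: 5.35
position: [0.4796, 0.2002, 0.1194]
eef_rot: [3.14, 0.0, 3.141]
force: [-15.5, -4.2, 43.0]
finger_gap: -0.0
grasp_force: 23.3
```

View pics/w4c.png

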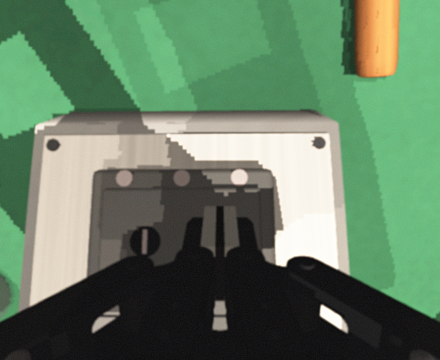

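```bash
python3 -m handwheel '[[0,0,-0.2,0,0],[0.1,0,-0.5,0,0],[0.5,0,-0.8,0,0],[0.5,0,-0.8,0,0],[0,0,0,0,0]]'
python3 - <<'E'
from h import *
grab("wrist","w5")
a=cv2.imread("pics/w5.png");cv2.imwrite("pics/w5c.png",cv2.resize(a[80:330,180:480],None,fx=2,fy=2,interpolation=cv2.INTER_CUBIC))
E
```

```text
time_s: 5.82
position: [0.4364, 0.2008, 0.2106]
eef_rot: [3.138, 0.007, -3.141]
force: [1.2, -0.6, -0.2]
finger_gap: -0.0002
grasp_force: 0.0
```

View pics/w5c.png

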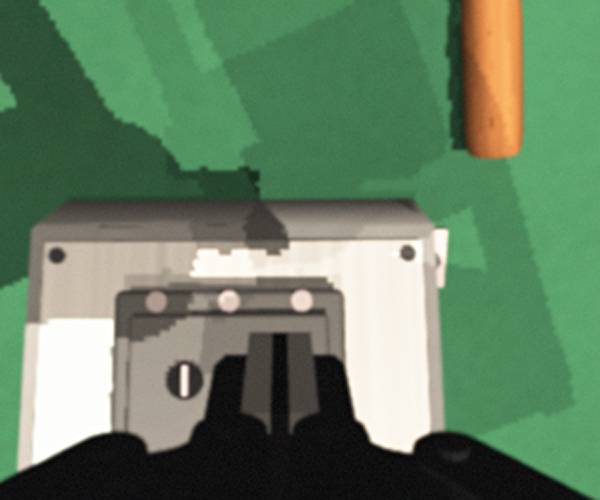

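```bash
cat >> h.py <<'E'
def lever_pts(phi,rs):
    b,_=json.load(open("boxes.json")); P,c=box(b); pv=np.array([.0275,.0003,.0025])
    return np.array([c+P@(pv+r*np.array([np.sin(phi),0,np.cos(phi)])) for r in rs])
E
python3 - <<'E'
from h import *
v=grab("side","s1"); t=grab("top","t1")
for v,ims in((v,("side0","s1")),(t,("top0","t1"))):
  for im in ims:
    g=cv2.cvtColor(cv2.imread(f"pics/{im}.png"),cv2.COLOR_BGR2GRAY); print(im)
    for d in(-28,-14,0,14,28):
        q=proj(v,lever_pts(np.radians(d),[.02,.03,.04,.045])); print(d,q[2].round(1),[int(g[int(round(y)),int(round(x))]) for x,y in q])
E
```

```text
side0
-28 [291.7 162.4] [61, 62, 112, 145]
-14 [293.2 160.3] [61, 71, 154, 157]
0 [295.2 158.5] [62, 63, 157, 157]
14 [297.5 157. ] [57, 59, 70, 131]
28 [300.  156.1] [53, 52, 56, 63]
s1
-28 [291.7 162.4] [53, 51, 58, 83]
-14 [293.2 160.3] [57, 59, 63, 61]
0 [295.2 158.5] [59, 63, 156, 156]
14 [297.5 157. ] [61, 64, 130, 160]
28 [300.  156.1] [62, 63, 114, 147]
top0
-28 [239.1 202.6] [83, 83, 83, 139]
-14 [238.8 199.9] [83, 82, 83, 83]
0 [238.5 196.6] [81, 84, 81, 83]
14 [238.4 193.1] [75, 75, 75, 75]
28 [238.4 189.6] [91, 99, 102, 85]
t1
-28 [239.1 202.6] [76, 74, 92, 82]
-14 [238.8 199.9] [79, 77, 74, 76]
0 [238.5 196.6] [79, 77, 75, 75]
14 [238.4 193.1] [78, 78, 79, 79]
28 [238.4 189.6] [80, 78, 80, 78]
```

```bash
python3 -m handwheel '[[-0.4,-0.11,0,0,0],[-0.4,-0.11,0,0,0],[-0.4,-0.11,0,0,0],[-0.4,-0.11,0,0,0],[0,0,0,0,0]]'
python3 -m handwheel '[[0,0,0.5,0,0],[0,0,0.5,0,0],[0,0,0.45,0,0],[0,0,0.25,0,0],[0,0,0,0,0]]'
python3 - <<'E'
from h import *
rows([.5135,.183,.142])
E
```

```text
time_s: 6.38
position: [0.5033, 0.1816, 0.2033]
eef_rot: [-3.141, -0.001, 3.14]
force: [0.7, 0.3, 0.0]
finger_gap: -0.0001
grasp_force: 0.0
time_s: 6.8
position: [0.4986, 0.1818, 0.1342]
eef_rot: [-3.139, -0.007, -3.141]
force: [0.1, -0.7, 1.1]
finger_gap: 0.0002
grasp_force: 0.0
pos [0.4986 0.1818 0.1342] tool mm [-14.8   1.1  -7.9]
```

```bash
python3 -m handwheel '[[-0.15,0,-0.19,0,0],[-0.2,0,0,0,0],[0,0,0,0,0],[0,0,0,0,0],[0,0,0,0,0]]'
python3 -m handwheel '[[-0.13,0,-0.17,0,0],[-0.12,0,-0.1,0,0],[-0.12,0,-0.08,0,0],[-0.14,0,-0.08,0,0],[-0.14,0,-0.05,0,0]]'
python3 -m handwheel '[[-0.15,0,-0.02,0,0],[-0.1,0,0,0,0],[-0.1,0,0,0,0],[0,0,0,0,0],[0,0,0,0,0]]'
```

```text
time_s: 7.22
position: [0.5104, 0.1825, 0.146]
eef_rot: [-3.141, -0.011, 3.141]
force: [-14.6, 0.6, 5.4]
finger_gap: -0.0
grasp_force: 7.2
time_s: 7.63
position: [0.5408, 0.1828, 0.1667]
eef_rot: [3.141, 0.0, -3.141]
force: [-3.4, 0.2, 0.7]
finger_gap: 0.0
grasp_force: 2.0
time_s: 8.05
position: [0.5484, 0.1828, 0.1673]
eef_rot: [3.141, -0.015, 3.141]
force: [-23.7, 0.9, 19.5]
finger_gap: -0.0
grasp_force: 12.6
```

```bash
python3 -m handwheel '[[0,0,-0.1,0,0],[-0.05,0,0,0,0],[-0.05,0,0,0,0],[0,0,0,0,0],[0,0,0,0,0]]'
python3 - <<'E'
from h import *
v=grab("side","s2")
g=cv2.cvtColor(cv2.imread("pics/s2.png"),cv2.COLOR_BGR2GRAY)
for d in(-28,-14,0,14,28,35):
        q=proj(v,lever_pts(np.radians(d),[.02,.03,.04,.045])); print(d,[int(g[int(round(y)),int(round(x))]) for x,y in q])
E
```

```text
time_s: 8.47
position: [0.5487, 0.1825, 0.1684]
eef_rot: [-3.14, -0.025, 3.141]
force: [-27.4, 1.3, 10.5]
finger_gap: -0.0002
grasp_force: 14.1
-28 [44, 47, 83, 111]
-14 [46, 56, 68, 102]
0 [45, 57, 76, 76]
14 [48, 48, 48, 47]
28 [49, 51, 56, 54]
35 [46, 45, 45, 46]
```

```bash
python3 -m handwheel '[[0.2,0,0,0,0],[0.4,0,0,0,0],[0.5,0,-0.5,0,0],[0.5,0,-0.8,0,0],[0,0,-0.8,0,0]]'
python3 - <<'E'
from h import *
v=grab("side","s3")
g=cv2.cvtColor(cv2.imread("pics/s3.png"),cv2.COLOR_BGR2GRAY)
for d in(-28,-14,0,14,28,35):
        q=proj(v,lever_pts(np.radians(d),[.02,.03,.04,.045])); print(d,[int(g[int(round(y)),int(round(x))]) for x,y in q])
_,t=json.load(open("boxes.json")); P,c=box(t)
for n,q in(("key",(-.039,0,.046)),("iso",(.063,0,.034))):
    print(n,c+P@q)
print("normal",P[:,2],"up",P[:,0],"left",P[:,1]); rows([.44,.02,.35])
E
```

```text
time_s: 8.93
position: [0.4923, 0.1822, 0.2544]
eef_rot: [-3.141, -0.002, -3.14]
force: [0.3, 0.2, -0.2]
finger_gap: 0.0001
grasp_force: 0.0
-28 [56, 55, 96, 124]
-14 [57, 64, 131, 135]
0 [58, 57, 135, 135]
14 [53, 53, 63, 113]
28 [50, 48, 52, 59]
35 [51, 50, 53, 66]
key [ 0.53245349 -0.16312473  0.1253062 ]
iso [ 0.62772123 -0.17215022  0.16259693]
normal [-0.46737881  0.04427861  0.88294759] up [ 0.8790117  -0.08327596  0.46947156] left [0.09431586 0.99554232 0.        ]
pos [0.4975 0.1836 0.2622] tool mm [  56.5 -163.1  -89.4]
```

```bash
python3 -m handwheel '[[-0.09,-0.87,0,0,0.35],[-0.09,-0.87,0,0,0.35],[-0.09,-0.87,0,0,0.35],[-0.09,-0.87,0,0,0.35],[-0.09,-0.87,0,0,0.35]]' >/dev/null
python3 -m handwheel '[[-0.09,-0.87,0,0,0.35],[-0.09,-0.87,0,0,0.35],[-0.09,-0.87,0,0,0.35],[-0.09,-0.87,0,0,0.35],[-0.09,-0.87,0,0,0.35]]'
python3 -m handwheel '[[0,0,0,1,0.35],[0,0,0,1,0.35],[0,0,0,1,0.35],[0,0,0,1,0.35],[0,0,0,1,0.35]]' >/dev/null
python3 -m handwheel '[[0,0,0,1,0.35],[0,0,0,1,0.35],[0,0,0,1,0.35],[0,0,0,1,0.35],[0,0,0,1,0.35]]' >/dev/null
python3 -m handwheel '[[0,0,0,1,0.35],[0,0,0,1,0.35],[0,0,0,1,0.35],[0,0,0,1,0.35],[0,0,0,1,0.35]]' >/dev/null
python3 -m handwheel '[[0,0,0,1,0.35],[0,0,0,1,0.35],[0,0,0,1,0.35],[0,0,0,1,0.35],[0,0,0,1,0.35]]' >/dev/null
python3 -m handwheel '[[0,0,0,0.8,0.35],[0,0,0,0,0.35],[0,0,0,0,0.35],[0,0,0,0,0.35],[0,0,0,0,0.35]]'
python3 - <<'E'
from h import *
rows([.5325,-.163,.165]); grab("wrist","w6")
a=cv2.imread("pics/w6.png");cv2.imwrite("pics/w6c.png",a)
E
```

```text
time_s: 9.82
position: [0.5324, -0.1682, 0.2543]
eef_rot: [-3.14, 0.004, -3.142]
force: [0.8, -0.2, 0.4]
finger_gap: 0.0297
grasp_force: 0.0
time_s: 11.9
position: [0.5313, -0.1657, 0.2534]
eef_rot: [3.141, -0.0, 0.965]
force: [-0.7, -0.4, -0.0]
finger_gap: 0.0296
grasp_force: 0.0
pos [ 0.5313 -0.1657  0.2534] tool mm [ 2.9 -0.7 88.4]
```

View pics/w6c.png

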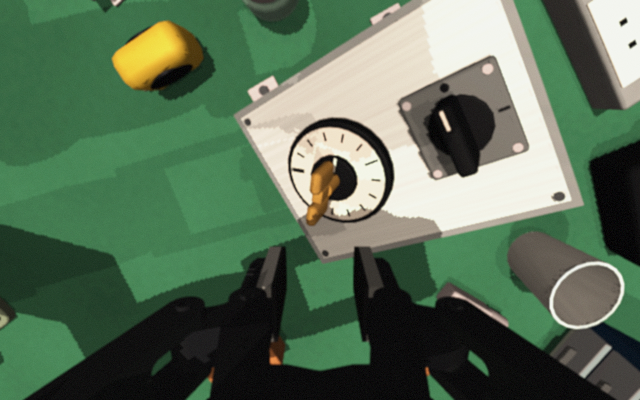

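Run:
```python
from h import *
w=load("w6");_,t=json.load(open("boxes.json")); P,c=box(t)
for n,px,h in(("dial",(341.5,170),.013),("wing near",(312,219),.058),("wing far",(327,165),.058),("wing c",(319,192),.055),("line",(335,160),.022),("iso disc",(460,133),.015),("bar near",(466,172),.046),("bar far",(446,100),.046),("isoline",(446,120),.046)):
    q=onplane(w,px,P,c,h); print(n,q.round(4),(1000*P.T@(q-c)).round(1))
print("expected key px",proj(w,[c+P@[-.039,0,.046]]),"iso",proj(w,[c+P@[.063,0,.034]]))
```

```text
dial [ 0.5552 -0.1617  0.0999] [-31.1   3.6  13. ]
wing near [ 0.519  -0.1732  0.1323] [-46.7 -11.3  58. ]
wing far [ 0.5522 -0.1436  0.1484] [-12.5  21.3  58. ]
wing c [ 0.5357 -0.1582  0.137 ] [-31.1   5.2  55. ]
line [ 0.556  -0.1503  0.1099] [-26.6  15.   22. ]
iso disc [ 0.6354 -0.1759  0.1453] [62. -3. 15.]
bar near [ 0.6199 -0.1897  0.1729] [ 62.5 -18.2  46. ]
bar far [ 0.6293 -0.1462  0.1757] [68.4 26.  46. ]
isoline [ 0.6245 -0.1562  0.1737] [64.1 15.5 46. ]
expected key px [[319.20158994 195.53266029]] iso [[456.91131884 137.91613554]]
```

Run:
```python
from h import *
w2,w3,w6=map(load,("w2","w3","w6"));_,t=json.load(open("boxes.json"))
P,c=box(t); a,b=t[3:]
for s in((-1,-1),(-1,1),(1,-1),(1,1)): print(s,proj(w6,c+P@[s[0]*a,s[1]*b,0]).round(1))
o6=[(w6,(248,121),-1,1),(w6,(324,253),-1,-1),(w6,(558,196),1,-1)]
o2=[(w2,(118.1,193.8),-1,-1),(w2,(233.8,205),-1,1),(w2,(84.4,363.8),1,-1),(w3,(268,208),-1,-1),(w3,(387,216),-1,1)]
for o in(o6,o6+o2):
    f=fit(o,t[:3]); P,c=box(f)
    for n,px,h in(("dial",(341.5,170),.013),("wing near",(312,219),.058),("wing far",(327,165),.058),("iso disc",(460,133),.015),("bar near",(466,172),.046),("bar far",(446,100),.046)):
        q=onplane(w6,px,P,c,h); print(n,(1000*P.T@(q-c)).round(1))
    print("dial w2",(1000*P.T@(onplane(w2,(164.4,247.8),P,c,.013)-c)).round(1))
    print(c+P@[-.036,0,.046],c+P@[.066,0,.034])
```

```text
(-1, -1) [[326.4 254.9]]
(-1, 1) [[246.1 122.3]]
(1, -1) [[559.1 196.9]]
(1, 1) [[476.4 -19.7]]
fit [ 0.5889 -0.168  -0.1096  0.1013  0.0727]
res [-0.3  0.2  0.3 -0.7  0.1  0.2]
dial [-31.9   2.5  13. ]
wing near [-47.3 -12.9  58. ]
wing far [-13.6  20.2  58. ]
iso disc [61.4 -2.8 15. ]
bar near [ 62.1 -18.3  46. ]
bar far [67.4 26.  46. ]
dial w2 [-39.6   0.   13. ]
[ 0.53585477 -0.16215686  0.12671461] [ 0.6309745  -0.17262774  0.16400534]
fit [ 0.5886 -0.1681 -0.1022  0.1012  0.0735]
res [-1.1  0.6  1.4  0.5  0.3  0.5  0.5 -0.6  1.2 -0.2  0.6 -0.2  2.   0.3
 -1.2  3.6]
dial [-31.5   2.9  13. ]
wing near [-47.  -12.2  58. ]
wing far [-13.1  20.6  58. ]
iso disc [61.7 -3.  15. ]
bar near [ 62.3 -18.3  46. ]
bar far [67.9 25.9 46. ]
dial w2 [-39.3   0.5  13. ]
[ 0.53549497 -0.1626654   0.12671461] [ 0.63068965 -0.17243146  0.16400534]
```

Run:
```python
from h import *
_,t=json.load(open("boxes.json")); P,c=box(t)
obs=[]
for n in("w2","w6"):
    v=load(n); im=cv2.imread(f"pics/{n}.png"); h=cv2.cvtColor(im,cv2.COLOR_BGR2HSV)
    m=cv2.inRange(h,(8,120,70),(28,255,255)); e=proj(v,c+P@[-.039,0,.046])[0].astype(int)
    k=np.zeros_like(m); k[e[1]-45:e[1]+45,e[0]-45:e[0]+45]=1; m*=k
    ys,xs=np.nonzero(m); q=np.c_[xs,ys]; r=cv2.minAreaRect(q.astype(np.float32)); print(n,"expect",e,len(q),q.mean(0).round(1),r)
    obs.append((v,m>0))
g=np.array([[a,b,z] for a in(-.023,.023) for b in(-.0045,.0045) for z in(-.014,.014)])
def iou(p):
    s=0
    for v,m in obs:
        C=c+P@[p[0],p[1],p[3]]; Rz=R.from_euler('z',p[2]).as_matrix()
        h=cv2.convexHull(proj(v,C+g@(P@Rz).T).astype(np.float32)); k=np.zeros(m.shape,np.uint8); cv2.fillConvexPoly(k,(h*16).astype(np.int32),1,shift=4)
        k=k>0; s+=(k&m).sum()/(k|m).sum()
    return -s
from scipy.optimize import differential_evolution as de
for hz in((.0459,.0461),(.035,.06)):
    r=de(iou,[(-.055,-.02),(-.015,.015),(.2,1.4),hz],seed=1,maxiter=60,tol=1e-6); print(r.x.round(4),np.degrees(r.x[2]),r.fun)
```

```text
w2 expect [151 245] 403 [150.8 247. ] ((149.75, 246.25001525878906), (45.25482940673828, 12.020814895629883), 45.0)
w6 expect [319 195] 1172 [321.1 190.9] ((323.27264404296875, 193.12799072265625), (28.28253936767578, 65.20116424560547), 7.495856761932373)
[-3.64e-02 -1.00e-04  8.63e-01  4.59e-02] 49.44856148229578 -1.2569885748485277
[-3.910e-02 -5.000e-04  8.554e-01  4.110e-02] 49.01183904107891 -1.295047960317617
```

```bash
python3 -m handwheel '[[0.1,0.03,0.7,0,0.35],[0,0,0.7,0,0.35],[0,0,0.5,0,0.35],[0,0,0.3,0,0.35],[0,0,0.15,0,0.35]]'
python3 -m handwheel '[[0,0,0.15,0.7,0.35],[0,0,0.1,0.7,0.35],[0,0,0.1,0,0.35],[0,0,0,0,0.35],[0,0,0,0,0.35]]'
python3 - <<'E'
from h import *
rows([.5345,-.163,.136])
E
```

```text
time_s: 12.37
position: [0.5333, -0.1626, 0.157]
eef_rot: [-3.138, 0.001, 0.965]
force: [-0.5, 0.4, 0.2]
finger_gap: 0.0302
grasp_force: 0.0
time_s: 12.78
position: [0.5345, -0.163, 0.1454]
eef_rot: [3.141, -0.0, 0.819]
force: [0.1, 0.3, -0.5]
finger_gap: 0.0299
grasp_force: 0.0
pos [ 0.5345 -0.163   0.1454] tool mm [-0.  -0.   9.4]
```

```bash
python3 -m handwheel '[[0,0,0.1,0,0.35],[0,0,0.1,0,0.2],[0,0,0,0,0.2],[0,0,0,0.5,0.2],[0,0,0,1,0.2]]'
python3 -m handwheel '[[0,0,0,1,0.2],[0,0,0,1,0.2],[0,0,0,1,0.2],[0,0,0,1,0.2],[0,0,0,1,0.2]]'
python3 -m handwheel '[[0,0,0,1,0.2],[0,0,0,1,0.2],[0,0,0,1,0.2],[0,0,0,0,0.2],[0,0,0,0,0.2]]'
python3 - <<'E'
from h import *
print(get_state()["wrist_torque"], get_state()["joint_pos"][5])
E
```

```text
time_s: 13.2
position: [0.5333, -0.1625, 0.1375]
eef_rot: [-3.14, 0.001, 0.658]
force: [-6.5, 0.6, 8.3]
finger_gap: 0.0174
grasp_force: 11.6
time_s: 13.62
position: [0.5322, -0.1621, 0.1373]
eef_rot: [-3.14, 0.004, 0.133]
force: [-5.9, 3.7, 8.5]
finger_gap: 0.0173
grasp_force: 19.2
time_s: 14.03
position: [0.5334, -0.1623, 0.1371]
eef_rot: [-3.141, 0.002, -0.174]
force: [-4.7, 2.7, 5.3]
finger_gap: 0.0174
grasp_force: 10.5
[0.35664235 0.54309882 0.33973579] 1.428298735812275
```

```bash
python3 -m handwheel '[[0,0,0,1,0.2],[0,0,0,1,0.2],[0,0,0,1,0.2],[0,0,0,1,0.2],[0,0,0,1,0.2]]'
python3 -m handwheel '[[0,0,0,1,0.2],[0,0,0,1,0.2],[0,0,0,1,0.2],[0,0,0,0.5,0.2],[0,0,0,0,0.2]]'
python3 - <<'E'
from h import *
print(get_state()["wrist_torque"], get_state()["joint_pos"][5])
E
```

```text
time_s: 14.45
position: [0.5347, -0.1636, 0.1375]
eef_rot: [3.141, -0.002, -0.701]
force: [-3.6, -0.9, 4.3]
finger_gap: 0.0175
grasp_force: 13.5
time_s: 14.87
position: [0.5344, -0.1644, 0.1377]
eef_rot: [3.141, -0.003, -1.066]
force: [-4.0, -2.8, 4.9]
finger_gap: 0.0171
grasp_force: 12.7
[-0.44369044  0.38450902  0.26919192] 2.3206472861339584
```

```bash
python3 -m handwheel '[[0,0,0,-0.3,0.35],[0,0,-0.1,0,0.35],[0,0,-0.4,0,0.35],[0,0,-0.5,0,0.35],[0,0,-0.3,0,0.35]]'
python3 -m handwheel '[[0,0,0,-1,0.35],[0,0,0,-1,0.35],[0,0,0,-1,0.35],[0,0,0,-1,0.35],[0,0,0,-1,0.35]]' >/dev/null
python3 -m handwheel '[[0,0,0,-1,0.35],[0,0,0,-1,0.35],[0,0,0,-1,0.35],[0,0,0,-1,0.35],[0,0,0,-1,0.35]]' >/dev/null
python3 -m handwheel '[[0,0,0,-1,0.35],[0,0,0,-1,0.35],[0,0,0,-1,0.35],[0,0,0,-1,0.35],[0,0,0,-1,0.35]]' >/dev/null
python3 -m handwheel '[[0,0,0,-1,0.35],[0,0,0,-1,0.35],[0,0,0,-1,0.35],[0,0,0,-1,0.35],[0,0,0,-1,0.35]]' >/dev/null
python3 -m handwheel '[[0,0,0,-1,0.35],[0,0,0,-1,0.35],[0,0,0,-1,0.35],[0,0,0,-1,0.35],[0,0,0,-1,0.35]]' >/dev/null
python3 -m handwheel '[[0,0,0,-1,0.35],[0,0,0,-1,0.35],[0,0,0,-1,0.35],[0,0,0,-1,0.35],[0,0,0,-1,0.35]]' >/dev/null
python3 -m handwheel '[[0,0,0,-1,0.35],[0,0,0,-0.7,0.35],[0,0,0,0,0.35],[0,0,0,0,0.35],[0,0,0,0,0.35]]'
python3 - <<'E'
from h import *
rows([.5345,-.163,.139])
_,t=json.load(open("boxes.json")); P,c=box(t)
for n in("wrist","top","side"):
    v=grab(n,"k2"+n); im=cv2.imread(f"pics/k2{n}.png"); h=cv2.cvtColor(im,cv2.COLOR_BGR2HSV)
    m=cv2.inRange(h,(8,120,60),(28,255,255)); e=proj(v,c+P@[-.037,0,.046])[0].astype(int); w=60 if n=="wrist" else 20
    k=np.zeros_like(m); k[max(0,e[1]-w):e[1]+w,e[0]-w:e[0]+w]=1; m*=k
    ys,xs=np.nonzero(m); print(n,e,len(xs))
    if len(xs)<30: continue
    obs=(v,m>0); g=np.array([[a,b,z] for a in(-.023,.023) for b in(-.0045,.0045) for z in(-.014,.014)])
    for al in range(0,180,15):
        C=c+P@[-.037,0,.046]; hh=cv2.convexHull(proj(v,C+g@(P@R.from_euler('z',al,degrees=True).as_matrix()).T).astype(np.float32)); kk=np.zeros(m.shape,np.uint8); cv2.fillConvexPoly(kk,(hh*16).astype(np.int32),1,shift=4)
        print(al,round(float((kk*(m>0)).sum()/((kk>0)|(m>0)).sum()),2),end="; ")
    print()
E
```

```text
time_s: 15.28
position: [0.5353, -0.1633, 0.1907]
eef_rot: [-3.14, -0.002, -1.036]
force: [0.4, -0.3, -0.0]
finger_gap: 0.03
grasp_force: 0.0
time_s: 18.2
position: [0.5344, -0.163, 0.1891]
eef_rot: [3.141, 0.0, 2.282]
force: [-0.1, -0.9, 0.4]
finger_gap: 0.0298
grasp_force: 0.0
pos [ 0.5344 -0.163   0.1891] tool mm [-0.   0.1 50.1]
wrist [317 231] 2002
0 0.33; 15 0.23; 30 0.18; 45 0.16; 60 0.18; 75 0.22; 90 0.29; 105 0.41; 120 0.56; 135 0.67; 150 0.63; 165 0.47; 
top [362 202] 11
side [334 229] 17
```

```bash
python3 -m handwheel '[[0,0,0.5,0,0.35],[0,0,0.5,0,0.35],[0,0,0.2,0,0.3],[0,0,0.05,0,0.26],[0,0,0,0,0.26]]'
python3 -m handwheel '[[0,0,0,1,0.26],[0,0,0,1,0.26],[0,0,0,1,0.26],[0,0,0,1,0.26],[0,0,0,1,0.26]]'
python3 -m handwheel '[[0,0,0,1,0.26],[0,0,0,1,0.26],[0,0,0,1,0.26],[0,0,0,1,0.26],[0,0,0,1,0.26]]'
python3 - <<'E'
from h import *
print(get_state()["wrist_torque"], get_state()["joint_pos"][5])
E
```

```text
time_s: 18.77
position: [0.5342, -0.1629, 0.1388]
eef_rot: [-3.141, -0.001, 2.283]
force: [-0.1, -0.7, -0.3]
finger_gap: 0.0219
grasp_force: 0.0
time_s: 19.18
position: [0.5342, -0.165, 0.1402]
eef_rot: [-3.141, 0.005, 1.758]
force: [-3.1, -5.5, -1.3]
finger_gap: 0.0222
grasp_force: 30.3
time_s: 19.6
position: [0.532, -0.1647, 0.1408]
eef_rot: [-3.139, 0.005, 1.235]
force: [-9.1, -0.7, 3.3]
finger_gap: 0.0223
grasp_force: 13.4
[-0.04145659  1.48052558  0.33860122] 0.021166211082623353
```

```bash
python3 -m handwheel '[[0,0,0,1,0.26],[0,0,0,1,0.26],[0,0,0,1,0.24],[0,0,0,1,0.22],[0,0,0,1,0.22]]'
python3 -m handwheel '[[0,0,0,1,0.2],[0,0,0,1,0.2],[0,0,0,0.5,0.2],[0,0,0,0,0.2],[0,0,0,0,0.2]]'
python3 - <<'E'
from h import *
print(get_state()["wrist_torque"], get_state()["joint_pos"][5])
E
```

```text
time_s: 20.02
position: [0.5311, -0.1626, 0.1408]
eef_rot: [-3.137, 0.005, 0.71]
force: [-10.7, 2.9, 9.5]
finger_gap: 0.0191
grasp_force: 9.6
time_s: 20.43
position: [0.5317, -0.1618, 0.1409]
eef_rot: [-3.138, 0.004, 0.452]
force: [-9.2, 4.2, 9.0]
finger_gap: 0.0173
grasp_force: 12.6
[0.6960358  1.27590333 0.32758408] 0.8026316329189431
```

```bash
for i in 1; do python3 -m handwheel '[[0,0,0,0.7,0.2],[0,0,0,0.7,0.2],[0,0,0,0,0.2],[0,0,0,0,0.2],[0,0,0,0,0.2]]'; done
python3 -c "from h import *;print(get_state()['wrist_torque'])"
python3 -m handwheel '[[0,0,0,0.7,0.2],[0,0,0,0.5,0.2],[0,0,0,0,0.2],[0,0,0,0,0.2],[0,0,0,0,0.2]]'
python3 -c "from h import *;print(get_state()['wrist_torque'])"
```

```text
time_s: 20.85
position: [0.5326, -0.1613, 0.1408]
eef_rot: [-3.138, 0.002, 0.305]
force: [-6.8, 6.4, 7.7]
finger_gap: 0.0171
grasp_force: 17.0
[0.69149419 0.96634448 0.3923861 ]
time_s: 21.27
position: [0.5328, -0.1615, 0.1407]
eef_rot: [-3.139, 0.002, 0.179]
force: [-6.2, 5.2, 6.0]
finger_gap: 0.017
grasp_force: 6.8
[0.84555218 0.86254399 0.24477926]
```

```bash
python3 -m handwheel '[[0,0,0,0.7,0.2],[0,0,0,0.5,0.2],[0,0,0,0,0.2],[0,0,0,0,0.2],[0,0,0,0,0.2]]'
python3 -c "from h import *;print(get_state()['wrist_torque'])"
python3 -m handwheel '[[0,0,0,0.7,0.2],[0,0,0,0.5,0.2],[0,0,0,0,0.2],[0,0,0,0,0.2],[0,0,0,0,0.2]]'
python3 -c "from h import *;print(get_state()['wrist_torque'])"
```

```text
time_s: 21.68
position: [0.5323, -0.1616, 0.1411]
eef_rot: [-3.14, 0.004, 0.056]
force: [-8.4, 5.4, 9.8]
finger_gap: 0.0172
grasp_force: 30.0
[0.63721331 1.08459426 0.76303377]
time_s: 22.1
position: [0.5327, -0.1614, 0.1414]
eef_rot: [3.141, 0.003, -0.064]
force: [-9.8, 9.0, 9.9]
finger_gap: 0.0171
grasp_force: 84.2
[0.47528115 0.50264208 2.50484885]
```

```bash
python3 -m handwheel '[[0,0,0,-1,0.2],[0,0,0,-1,0.35],[0,0,0,0,0.35],[0,0,-0.2,0,0.35],[0,0,-0.4,0,0.35]]'
python3 -m handwheel '[[0,0,-0.8,0,0.35],[0,0,-0.8,0,0.35],[0,0,-0.5,0,0.35],[0,0,0,0,0.35],[0,0,0,0,0.35]]'
python3 -m handwheel '[[0,0,0,-1,0.35],[0,0,0,-1,0.35],[0,0,0,-1,0.35],[0,0,0,-1,0.35],[0,0,0,-1,0.35]]'>/dev/null
python3 -m handwheel '[[0,0,0,-1,0.35],[0,0,0,-1,0.35],[0,0,0,-1,0.35],[0,0,0,-1,0.35],[0,0,0,0,0.35]]'
cat > m.py <<'E'
from h import *
def keyangle(fn):
    _,t=json.load(open("boxes.json")); P,c=box(t)
    v=grab("wrist",fn); h=cv2.cvtColor(cv2.imread(f"pics/{fn}.png"),cv2.COLOR_BGR2HSV)
    m=cv2.inRange(h,(8,120,60),(28,255,255)); e=proj(v,c+P@[-.037,0,.046])[0].astype(int); w=60
    k=np.zeros_like(m); k[max(0,e[1]-w):e[1]+w,max(0,e[0]-w):e[0]+w]=1; m*=k
    print(e,(m>0).sum()); g=np.array([[a,b,z] for a in(-.023,.023) for b in(-.0045,.0045) for z in(-.014,.014)])
    for al in range(0,180,10):
        C=c+P@[-.037,0,.046]; hh=cv2.convexHull(proj(v,C+g@(P@R.from_euler('z',al,degrees=True).as_matrix()).T).astype(np.float32)); kk=np.zeros(m.shape,np.uint8); cv2.fillConvexPoly(kk,(hh*16).astype(np.int32),1,shift=4)
        print(al,round(float((kk*(m>0)).sum()/max(1,((kk>0)|(m>0)).sum())),2),end="; ")
    print()
keyangle("k3"); rows([.6294,-.1723,.215])
E
python3 m.py
```

```text
time_s: 22.52
position: [0.5338, -0.1629, 0.1628]
eef_rot: [-3.141, 0.002, 0.134]
force: [-0.4, -0.2, 0.1]
finger_gap: 0.0299
grasp_force: 0.0
time_s: 22.93
position: [0.5351, -0.1634, 0.2493]
eef_rot: [3.14, -0.004, 0.135]
force: [-0.1, 1.3, -0.2]
finger_gap: 0.0299
grasp_force: 0.0
time_s: 23.77
position: [0.5336, -0.1628, 0.2457]
eef_rot: [-3.139, 0.0, 1.079]
force: [0.0, -0.7, -0.7]
finger_gap: 0.03
grasp_force: 0.0
[321 202] 978
0 0.29; 10 0.36; 20 0.48; 30 0.68; 40 0.67; 50 0.51; 60 0.38; 70 0.31; 80 0.26; 90 0.24; 100 0.22; 110 0.21; 120 0.2; 130 0.2; 140 0.2; 150 0.21; 160 0.22; 170 0.25; 
pos [ 0.5338 -0.1628  0.2459] tool mm [37.1 88.7 30.6]
```

View pics/k3.png

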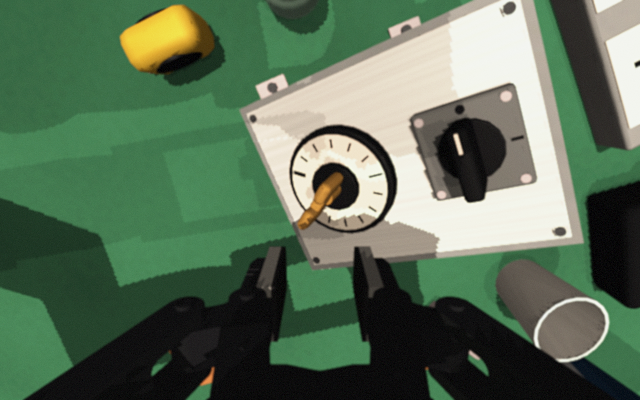

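```bash
python3 -m handwheel '[[0.31,0.74,0,0,0.32],[0.31,0.74,0,0,0.32],[0.31,0.74,0,0,0.32],[0,0,0,-1,0.32],[0,0,0,-1,0.32]]'
python3 -m handwheel '[[0,0,0,-1,0.32],[0,0,0.3,-0.8,0.32],[0,0,0.5,0,0.32],[0,0,0,0,0.32],[0,0,0,0,0.32]]'
python3 - <<'E'
from h import *
rows([.6294,-.1723,.1795])
_,t=json.load(open("boxes.json")); P,c=box(t); w=load("k3")
print(proj(w,c+P@np.array([[.065,0,.044],[.065,.023,.046],[.065,-.023,.046],[.065,0,.015]]).T.reshape(3,4).T.T[:, :1].ravel()).round(0))
for p in([.065,0,.015],[.065,.023,.046],[.065,-.023,.046]): print(p,proj(w,c+P@p).round(0))
E
```

```text
time_s: 24.23
position: [0.6313, -0.1721, 0.245]
eef_rot: [-3.139, -0.0, 1.29]
force: [-1.0, -0.2, -0.4]
finger_gap: 0.0276
grasp_force: 0.0
time_s: 24.65
position: [0.6293, -0.1719, 0.2136]
eef_rot: [-3.138, -0.001, 1.475]
force: [0.8, -1.0, 0.5]
finger_gap: 0.0275
grasp_force: 0.0
pos [ 0.6293 -0.1719  0.2136] tool mm [-0.5  0.3 34.1]
[[469. 167.]]
[0.065, 0, 0.015] [[473. 151.]]
[0.065, 0.023, 0.046] [[457. 130.]]
[0.065, -0.023, 0.046] [[480. 204.]]
```

```bash
python3 -m handwheel '[[0,0,0.3,0,0.32],[0,0,0.25,0,0.32],[0,0,0.15,0,0.32],[0,0,0.1,0,0.3],[0,0,0,0,0.3]]'
python3 -m handwheel '[[0,0,0.03,1,0.28],[0,0,0,1,0.28],[0,0,0,1,0.28],[0,0,0,1,0.28],[0,0,0,1,0.28]]'
python3 -c "from h import *;print(get_state()['wrist_torque'])"
```

```text
time_s: 25.07
position: [0.6297, -0.1719, 0.1822]
eef_rot: [-3.14, -0.0, 1.477]
force: [-0.4, -0.3, -0.9]
finger_gap: 0.0255
grasp_force: 0.0
time_s: 25.48
position: [0.6269, -0.1729, 0.1822]
eef_rot: [-3.136, 0.005, 0.948]
force: [-7.9, -1.3, 4.0]
finger_gap: 0.0241
grasp_force: 4.0
[-0.19168598  1.47843122  0.16092849]
```

```bash
python3 -m handwheel '[[0,0,0,1,0.26],[0,0,0,1,0.26],[0,0,0,1,0.24],[0,0,0,1,0.24],[0,0,0,1,0.22]]'
python3 -m handwheel '[[0,0,0,1,0.2],[0,0,0,1,0.2],[0,0,0,1,0.2],[0,0,0,1,0.2],[0,0,0,1,0.2]]'
python3 -c "from h import *;print(get_state()['wrist_torque'])"
python3 -m handwheel '[[0,0,0,1,0.2],[0,0,0,0.5,0.2],[0,0,0,0,0.2],[0,0,0,0,0.2],[0,0,0,0,0.2]]'
python3 -c "from h import *;print(get_state()['wrist_torque'])"
```

```text
time_s: 25.9
position: [0.6276, -0.1709, 0.1828]
eef_rot: [-3.137, 0.004, 0.424]
force: [-7.2, 3.3, 3.6]
finger_gap: 0.019
grasp_force: 3.6
time_s: 26.32
position: [0.6296, -0.1718, 0.1826]
eef_rot: [-3.141, 0.001, -0.099]
force: [-1.8, -0.1, -1.0]
finger_gap: 0.0171
grasp_force: 3.7
[-0.02722507  0.17971674  0.1314514 ]
time_s: 26.73
position: [0.6299, -0.1725, 0.1822]
eef_rot: [3.141, 0.0, -0.25]
force: [-1.7, -2.0, -0.3]
finger_gap: 0.0171
grasp_force: 2.4
[-0.39192445  0.33409725  0.07951906]
```

```bash
python3 -m handwheel '[[0,0,0,1,0.2],[0,0,0,0,0.2],[0,0,0,0,0.2],[0,0,0,0,0.2],[0,0,0,0,0.2]]'
python3 -c "from h import *;print(get_state()['wrist_torque'])"
python3 -m handwheel '[[0,0,0,0.6,0.2],[0,0,0,0,0.2],[0,0,0,0,0.2],[0,0,0,0,0.2],[0,0,0,0,0.2]]'
python3 -c "from h import *;print(get_state()['wrist_torque'])"
```

```text
time_s: 27.15
position: [0.63, -0.1728, 0.1819]
eef_rot: [3.14, -0.0, -0.354]
force: [-1.9, -4.7, -0.7]
finger_gap: 0.0172
grasp_force: 3.3
[-0.86530059  0.24108381  0.10545067]
time_s: 27.57
position: [0.63, -0.1727, 0.182]
eef_rot: [3.14, -0.0, -0.414]
force: [-1.4, -5.0, -0.0]
finger_gap: 0.0175
grasp_force: 20.5
[-0.95119332  0.33077647  0.59594803]
```

Torque is rising at the stop; a touch more, then release and lift.

```bash
python3 -m handwheel '[[0,0,0,0.5,0.2],[0,0,0,0,0.2],[0,0,0,0,0.2],[0,0,0,0,0.2],[0,0,0,0,0.2]]'
python3 -c "from h import *;print(get_state()['wrist_torque'])"
python3 -m handwheel '[[0,0,0,-0.6,0.24],[0,0,0,-1,0.32],[0,0,0,-0.5,0.35],[0,0,-0.2,0,0.35],[0,0,-0.5,0,0.35]]'
python3 -m handwheel '[[0,0,-0.9,0,0.35],[0,0,-0.9,0,0.35],[-0.8,0,-0.5,0,0.35],[-0.9,0,0,0,0.35],[-0.9,0,0,0,0.35]]'
python3 - <<'E'
from h import *
from h import *
(b,t)=json.load(open("boxes.json")); P,c=box(t)
# side view: bar dark along slope vs across; brass key; lever
v=grab("side","s4"); g=cv2.cvtColor(cv2.imread("pics/s4.png"),cv2.COLOR_BGR2GRAY); g0=cv2.cvtColor(cv2.imread("pics/side0.png"),cv2.COLOR_BGR2GRAY)
for al in range(0,180,15):
    r=[]
    for im in(g0,g):
        q=proj(v,[c+P@[.065+s*.021*np.cos(np.radians(al)),s*.021*np.sin(np.radians(al)),.044] for s in(-1,-.9,.9,1)])
        r.append([int(im[int(round(y)),int(round(x))]) for x,y in q])
    print("iso",al,r)
for d in(-28,-14,0,14,28):
    q=proj(v,lever_pts(np.radians(d),[.03,.04,.045])); print("lever",d,[int(g[int(round(y)),int(round(x))]) for x,y in q])
print(get_state()["time_s"])
E
```

```text
time_s: 27.98
position: [0.6301, -0.1725, 0.1821]
eef_rot: [3.14, -0.001, -0.465]
force: [-2.0, -4.0, 0.3]
finger_gap: 0.0173
grasp_force: 40.6
[-1.07673653  0.29727257  1.26449623]
time_s: 28.4
position: [0.6291, -0.1705, 0.2078]
eef_rot: [-3.139, 0.006, -0.252]
force: [1.3, -0.1, -0.4]
finger_gap: 0.0298
grasp_force: 0.0
time_s: 28.82
position: [0.5296, -0.1451, 0.3042]
eef_rot: [-3.139, -0.005, -0.252]
force: [0.1, -0.2, -0.7]
finger_gap: 0.0299
grasp_force: 0.0
iso 0 [[231, 231, 249, 230], [141, 141, 199, 174]]
iso 15 [[175, 175, 252, 252], [79, 79, 249, 249]]
iso 30 [[151, 155, 253, 253], [69, 70, 253, 254]]
iso 45 [[130, 130, 253, 253], [66, 66, 253, 253]]
iso 60 [[71, 74, 252, 252], [67, 67, 252, 252]]
iso 75 [[70, 72, 218, 250], [67, 68, 247, 247]]
iso 90 [[78, 80, 239, 239], [68, 67, 247, 247]]
iso 105 [[77, 76, 233, 250], [68, 68, 247, 246]]
iso 120 [[78, 78, 252, 253], [68, 68, 247, 247]]
iso 135 [[93, 92, 253, 253], [69, 70, 247, 247]]
iso 150 [[165, 131, 253, 253], [81, 71, 249, 247]]
iso 165 [[187, 187, 253, 252], [114, 114, 244, 247]]
lever -28 [60, 113, 147]
lever -14 [70, 156, 160]
lever 0 [61, 159, 159]
lever 14 [56, 70, 133]
lever 28 [51, 53, 61]
28.8667
```

Run:
```python
from h import *
(b,t)=json.load(open("boxes.json")); P,c=box(t)
for v,n in((load("k3"),"k3"),(grab("wrist","k4"),"k4")):
    g=cv2.cvtColor(cv2.imread(f"pics/{n}.png"),cv2.COLOR_BGR2GRAY)
    print(n,proj(v,c+P@[.065,0,.046]).round())
    for al in range(-30,121,10):
        q=proj(v,[c+P@[.065+r*np.cos(np.radians(al)),r*np.sin(np.radians(al)),.046] for r in(.01,.013,.016,.019)])
        print(al,[int(g[int(round(y)),int(round(x))]) if 0<=x<639 and 0<=y<399 else None for x,y in q],end="; ")
    print()
```

```text
k3 [[469. 168.]]
-30 [27, 97, 123, 124]; -20 [22, 43, 123, 124]; -10 [25, 26, 67, 128]; 0 [30, 25, 23, 124]; 10 [29, 27, 26, 21]; 20 [21, 29, 30, 26]; 30 [26, 22, 27, 29]; 40 [13, 29, 30, 27]; 50 [11, 23, 28, 32]; 60 [15, 8, 20, 28]; 70 [26, 16, 12, 13]; 80 [22, 18, 22, 24]; 90 [30, 20, 30, 67]; 100 [217, 233, 176, 140]; 110 [48, 11, 13, 10]; 120 [15, 12, 6, 6]; 
k4 [[325.  41.]]
-30 [16, 10, 14, 15]; -20 [26, 18, 5, 12]; -10 [66, 33, 20, 24]; 0 [250, 249, 252, 203]; 10 [119, 24, 18, 23]; 20 [24, 24, 17, 17]; 30 [18, 17, 20, 22]; 40 [18, 20, 23, 25]; 50 [18, 21, 22, 26]; 60 [17, 23, 24, 21]; 70 [20, 28, 22, 24]; 80 [16, 23, 25, 116]; 90 [21, 24, 64, 128]; 100 [20, 21, 122, 127]; 110 [17, 29, 126, 126]; 120 [19, 86, 120, 124];
```

The isolator's white line now points straight up the slope, so it is on. I'm handing the job in.

```bash
python3 -c "from station import *;print(close_job())"
```

```text
the job is handed in; nothing more can be done
None
```

I handed the job in after about 29 s of robot time: the test button dropped the lever, the lever is back up on its catch, the key is wound to its stop and holding at the last click, and the isolator handle is on; the robot was clear of everything, and I saw no contact with the other things on the bench.

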